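Clamp the tube rack on the shaker

ROBOT

A 6-joint arm with a two-finger parallel gripper is mounted at the origin on the work surface. World frame = base frame: x ahead of the robot, y to its left, z up, the work surface at z = 0. Lengths are in m, angles in rad, forces in N, time in s.
With the tool pointing down it reaches from about 0.3 to 0.85 m from the base axis. Payload 5.4 kg.
Tool frame: the origin (TCP) lies midway between the tips of the shut fingers; the grasp point (between the pads) lies 19 mm behind it; z points along the fingers, y is the direction in which the jaws open and shut (so a half turn about z gives the same grasp; the last joint's range is limited). The gripper opens to 85 mm and grips with 20 to 120 N. Pads are 22 mm wide; open, the fingers measure 114 mm over their backs; the gripper's body (76 mm by 85 mm) begins 54 mm behind the grasp point. The pads swing forward as they close: fully open they stand 13 mm farther back than shut.
Start: joints at [-1.461, 0.158, 1.597, -0, 1.386, -0.21], TCP at [0.181, -0.546, 0.207] pointing down, gripper open.
Joint ranges: [-2.91, 2.91], [-0.94, 2.29], [0.18, 2.7], [-1.29, 4.43], [0.17, 2.64], [-3, 3]. Speed limits (rad/s): [2.57, 2.57, 3.14, 3.14, 3.14, 3.14].

INTERFACE

Orientations are given as a rotation vector (axis times angle).
In Python, from plant import robot, move_gripper, telemetry, vision gives the robot as it stands. Calls block until the motion is done:
- robot.move_pose(position, orientation): joint-space move of the TCP to a pose.
- robot.move_linear(position, vel=0.15, rotation=None): straight line of the TCP; rotation=None keeps the orientation; vel is the mean speed in m/s.
- robot.movej(angles): joint-space move.
- move_gripper(opening, squeeze=None): finger opening in m; squeeze is the grip in N (None keeps the last); returns when the fingers have stopped.
- robot.hold(seconds).
- robot.ik(position, orientation): joint angles nearest the present ones, or None.
- telemetry.sense(): the state.
- vision.snapshot(name): name is "scene" or "top" or "wrist"; returns a dict with "frame" (400x640x3 uint8, red, green, blue), "z_map" (400x640 float32, m along the optical axis (not along the pixel's ray), 0 where there is no reading), "fx", "fy", "cx", "cy" (pixels), "origin" and "attitude" of the camera in the world. Camera axes: x right, y up, looking along -z (the intrinsics and any distortion apply to the point x, -y, -z); pixel columns grow to the right and rows downward; lengths in m; the calibration is good to about 2 mm. A picture is of the moment at which its call begins.
A pose or a line that the arm cannot do raises robot.Unreachable and nothing moves.
- robot.hand_in(): hands the job in, once; it reports no verdict.
Trained networks look in a picture, given as the dict that the camera call returned (one of the last four; its "shot" number tells which), for a name from the list of things; names that differ only in an ending like _2 or _b are one class to them, and where a whole thing is asked for, a point or a joint stands for the part that bears it (a point fixed in the world has none). Each returns a list of dicts, best first, with "confidence" (0 to 1); they miss things now and then, are a little off and sometimes report something else, mostly with a low value. They report only what shows in the picture. A call takes as long as a camera call.
- vision.boxes_of(picture, label): "point" ([x, y, z] in m, in world coordinates, good to about 4 mm: the middle of the surface that is visible of it).
The state is a dict: "time": time; "q": joint angles; "qd": joint speeds; "effort": joint torques, N m; "position": TCP position; "orientation": TCP orientation; "force": force on the tool from outside, world axes, zero at the start; "ft_torque": the same for the moment, N m; "finger_gap": finger opening in m.
Only numpy, scipy, OpenCV 4.12 (cv2) and the standard library are available. Lean on these libraries where they do the work, as an engineer would, in place of code of your own. Each camera call takes 0.05 s, during which the arm holds its last target.

TASK

Slide the tube rack gently along the shaker's rails until it is fully home against both rubber stops, then clamp it there: turn the blue thumbscrew clockwise until its drag clutch slips for the first time, stop at once, and let go. The screw must be left tight on the rack's tongue, and the other things on the bench left alone.

Things in the scene. Friction and masses are not known exactly. Their poses are not given: they have to be found in the camera images.
- shaker: Fixed white bench shaker with a grey platform, 210 x 340 mm, top 64 mm above the bench. Origin: centre of its underside, z up; y runs along the rails towards the clamp. Two aluminium rails (6 mm thick, 12 mm high, inner faces at x = +-47 mm) guide the rack with 2 mm play on each side.
- clamp_arm (a point): Top face of the aluminium clamp arm where the upright screw passes through it, at shaker (0, 45, 134) mm; axes as the shaker's. The arm is 34 mm wide and 20 mm thick and runs from shaker y = 20 mm to its post at y = 80 to 110 mm. Nothing but screw, collar and knob stands above it.
- stop: Fixed pair of black rubber stop blocks on the platform, 18 x 16 x 22 mm high, centred at x = +-36 mm; the tongue passes between them. Origin: on the platform, midway between the blocks, in the plane of their faces that meet the rack (shaker y = -5 mm); axes as the shaker's.
- rack: Loose white tube rack, 0.35 kg (+-25 %), 8 capped tubes, standing on the platform between the rails, 35 to 75 mm short of the stops. Base 90 (x) x 100 (y) x 10 mm, cap tops 83 mm above its underside. Origin: centre of the base's underside, y towards the stops. Fully home, the base's +y face (50 mm from the origin) touches both stops: origin at shaker (0, -55, 64) mm.
- tongue (a point): Top of the rack's tongue (40 mm wide, 10 mm thick, sticking 70 mm out of the base's +y end, resting on the platform), at rack (0, 100, 10) mm; axes as the rack's. With the rack home this point is under the clamp pad.
- rack_handle (a point): Grip point of the rack's handle, an upright white plate in the middle of the rack, 12 mm thick (rack x), 40 mm wide (rack y), its top 133 mm above the rack's underside (50 mm above the tube caps). This point lies on the plate's middle, 21 mm below its top; axes as the rack's.
- knob: Blue thumbscrew wing, 46 mm long (its x), 12 mm thick (its y), 34 mm high; origin on the screw axis at the wing's underside (about 154 to 161 mm above the bench), z up. White line on top at its +x end. Clockwise seen from above tightens: knob, clutch, collar and pad then sink together, 4 mm per radian. The screw locks itself; a let-go knob springs back by up to 0.16 rad.
- knob_top (a point): Top of the wing on the screw axis, 34 mm above the knob's origin; axes as the knob's. Turning takes about 0.17 N m while the pad is free. Once the pad touches, the moment climbs over 0.1 to 0.4 rad until, at about 0.32 N m, the clutch slips: the knob turns on at that steady moment, without collar, no longer sinking. Turn needed: 1.3 to 3.2 rad, unknown beforehand (two or three grasps).
- clutch: Brass disc, 30 mm diameter, 4 mm thick, between wing and collar, black mark at its +x; origin on the axis at its underside, 5.5 mm below the wing's. The drag clutch acts between it and the collar: their x axes coincide at the start, and the angle between them is how far the clutch has slipped. The wing drives it through a torsion spring, 2 N m per rad (wing leads it by 0.16 rad at slip).
- collar: Steel disc, 40 mm diameter, 6 mm thick, under the brass clutch disc, fast on the screw; origin on the axis at its underside, 12 mm below the wing's underside. Black mark at its +x.
- pad: Black rubber pressure pad, 22 mm diameter, at the lower end of the screw; does not rotate. Origin: on the screw axis at the pad's underside; it starts 4 to 11 mm above the height of the rack's tongue.
- bucket: Loose orange plastic centrifuge bucket, 64 mm diameter, 85 mm high with two short black prongs on top; bystander. Origin: centre of its underside.
- tubepot: Loose white round tube holder with red-capped tubes, 76 mm diameter, 92 mm high; bystander. Origin: centre of its underside.
- jar: Loose white jar with blue cap, 60 mm diameter, 90 mm high; bystander. Origin: centre of its underside.

How it is judged:
On the way, in this order (a step that is already met when the one before it is completed fails the run):
1. the rack is home: its base within 2.5 mm of the stops, square to them (y of rack in the frame of stop above -0.0525 m and angle between the y axis of rack and the y axis of shaker, either way round below 0.04 rad), for 0.2 s.
2. the clutch has slipped (by 2 degrees or more) with the pad pressing on the home rack (y of rack in the frame of stop above -0.0525 m and angle between the x axis of clutch and the x axis of collar, either way round above 0.03 rad and contact force between pad and rack above 15 N), for 0.1 s.
At the end, for the whole second after the job is handed in: The rack stands flat on the platform, within 2.5 mm of both stops and square to them (2.3 degrees), the pad presses on its tongue with more than 15 N (about 40 N when the clutch slips), the clutch has slipped by 2 to 28 degrees in all, and everything is released and at rest (all of step 2 and angle between the y axis of rack and the y axis of shaker, either way round below 0.04 rad and z of rack in the frame of shaker below 0.067 m and angle between the x axis of clutch and the x axis of collar, either way round below 0.5 rad and linear speed of rack below 0.01 m/s and angular speed of knob below 0.05 rad/s); the robot touches nothing.
It fails at once if the screw is turned on well past the first slip (clutch slipped by more than 0.5 rad, 28 degrees) (angle between the x axis of clutch and the x axis of collar, either way round above 0.5 rad).
It fails at once if the rack is rammed against the stops (over 40 N) (contact force between stop and rack above 40 N).
It fails at once if the rack is tipped (angle between rack's own z axis and vertical above 0.2 rad).
It fails at once if a bystander is disturbed (moved by more than 15 mm) (distance of any of bucket, tubepot, jar from where it was at the start of the episode above 0.015 m).
It also fails if it takes over 72 s, if anything falls off the work surface, if the arm or the gripper's body presses on something with over 40 N, if the wrist force passes 120 N, or if a joint passes its speed limit or range.

## Working session

There is one attempt and no reset: what is moved stays moved. The work goes in short steps, each a Python script; the robot and the scene stay as the last script left them, time stands still between calls to the robot, and variables do not carry over. Pictures are saved under pics/ and viewed, and the job is handed in when it is done.

```bash
ls; mkdir -p pics; cat > h.py <<'E'
import numpy as np, cv2
from scipy.spatial.transform import Rotation as R
from plant import robot, move_gripper, telemetry, vision
def save(p,n): cv2.imwrite('pics/'+n+'.png',cv2.cvtColor(p['frame'],cv2.COLOR_RGB2BGR))
def att(p):
    a=np.array(p['attitude'],float)
    return a if a.shape==(3,3) else (R.from_rotvec(a).as_matrix() if a.size==3 else R.from_quat(a).as_matrix())
def world(p,u,v):
    u=np.asarray(u,int);v=np.asarray(v,int)
    z=p['z_map'][v,u]
    c=np.stack([(u-p['cx'])/p['fx']*z,-(v-p['cy'])/p['fy']*z,-z],-1)
    return c@att(p).T+np.array(p['origin'])
E
python3 - <<'E'
from h import *
s=telemetry.sense(); print(s)
for n in ['scene','top','wrist']:
    p=vision.snapshot(n); save(p,n+'0'); print(n,{k:v for k,v in p.items() if k not in('frame','z_map')})
    for l in ['shaker','rack','stop','knob','rack_handle','collar','bucket','tubepot','jar','clamp_arm','tongue','knob_top']:
        if n!='wrist':
            print(l,[(np.round(d['point'],3),round(d['confidence'],2)) for d in vision.boxes_of(p,l)][:2])
E
```

```text
pics
{'time': 0.0, 'q': array([-1.46106862e+00,  1.59039922e-01,  1.59827122e+00, -1.23321660e-05,
        1.38621103e+00, -2.10097511e-01]), 'qd': array([-0.00024676,  0.00030461,  0.0003149 ,  0.00028674, -0.00214318,
       -0.00030689]), 'effort': array([-1.67692600e-03, -3.95994473e+01, -3.31436884e+01, -1.31311435e-04,
        8.40473163e-03, -1.40120598e-06]), 'position': array([ 0.18068325, -0.54517294,  0.20600256]), 'orientation': array([-3.09960604e+00, -4.99938443e-01, -1.32943609e-04]), 'force': array([-0.83290605, -0.16334731, -0.14544788]), 'ft_torque': array([-0.0021159 ,  0.02930969, -0.01350068]), 'finger_gap': 0.08529015289489876}
scene {'fx': 477.47616017259924, 'fy': 477.47616017259924, 'cx': 322.4552726281888, 'cy': 194.04467532364495, 'origin': array([ 1.11506461, -0.49921447,  1.10088959]), 'attitude': array([0.61533464, 0.29190362, 0.80849796]), 'shot': 1}
shaker [(array([ 0.588, -0.074,  0.064]), 0.81), (array([0.494, 0.415, 0.065]), 0.73)]
rack [(array([ 0.544, -0.214,  0.112]), 0.8)]
stop [(array([ 0.516, -0.093,  0.081]), 0.44)]
knob [(array([ 0.555, -0.0
[... 890 characters left out ...]
53 , -0.198,  0.115]), 0.25)]
rack_handle [(array([ 0.529, -0.193,  0.115]), 0.78), (array([ 0.553, -0.052,  0.171]), 0.47)]
collar []
bucket [(array([ 0.538, -0.374,  0.085]), 0.56)]
tubepot [(array([0.634, 0.397, 0.062]), 0.57)]
jar [(array([0.479, 0.422, 0.093]), 0.65)]
clamp_arm [(array([ 0.542, -0.06 ,  0.066]), 0.75)]
tongue [(array([ 0.526, -0.194,  0.114]), 0.87), (array([ 0.548, -0.048,  0.191]), 0.73)]
knob_top [(array([ 0.55, -0.05,  0.19]), 0.39)]
wrist {'fx': 318.2296245498742, 'fy': 318.2296245498742, 'cx': 314.1918872738801, 'cy': 207.88601271221964, 'origin': array([ 0.25497466, -0.5214939 ,  0.37386062]), 'attitude': array([-0.26604964,  0.19383056, -1.24052501]), 'shot': 3}
```

View pics/scene0.png

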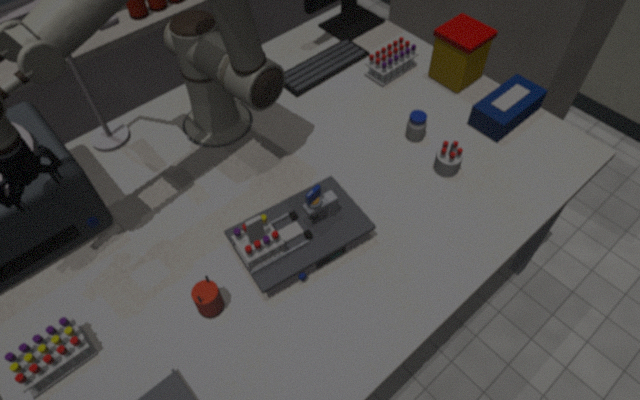

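View pics/top0.png

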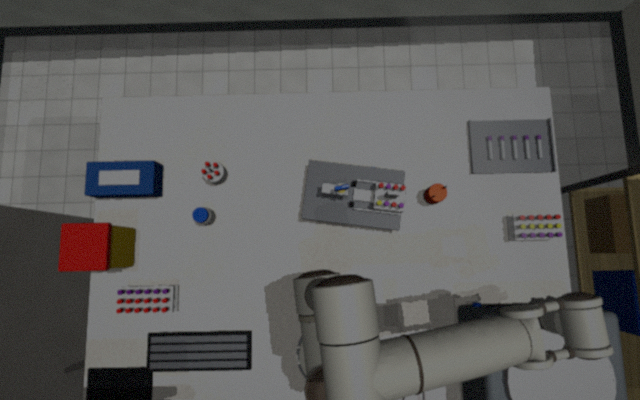

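The scene picture shows the shaker around (300,235), with the rack at its left end and the blue knob at (315,190). The orange bucket is behind the rack at (208,298), and the jar and tube pot are far away. Next I fit the platform by depth and zoom in.

```bash
cat >> h.py <<'E'
def cloud(p):
    v,u=np.mgrid[0:400,0:640]; P=world(p,u.ravel(),v.ravel()).reshape(400,640,3); P[p['z_map']<=0]=np.nan; return P
E
python3 - <<'E'
from h import *
for n in ['scene','top']:
    p=vision.snapshot(n); P=cloud(p)
    m=(P[...,2]>0.05)&(P[...,2]<0.088)&(P[...,0]>.38)&(P[...,0]<.75)&(P[...,1]>-.34)&(P[...,1]<.2)
    m=cv2.morphologyEx(m.astype(np.uint8),cv2.MORPH_OPEN,np.ones((3,3)))
    mm=m.astype(bool)&(P[...,2]<0.075)
    print(n,mm.sum(),np.median(P[mm][:,2]))
    r=cv2.minAreaRect(P[mm][:,:2].astype(np.float32)*1000); print(r, cv2.boxPoints(r))
    t=(P[...,2]>0.17)&(P[...,0]>.4)&(P[...,0]<.7)&(P[...,1]>-.3)&(P[...,1]<.1)
    for a,b in [(.14,.165),(.165,.18),(.18,.21),(.21,.3)]:
        q=t&(P[...,2]>a)&(P[...,2]<=b); print(a,q.sum(),P[q].mean(0) if q.any() else '')
    q=(P[...,2]>.165)&(P[...,0]>.4)&(P[...,0]<.7)&(P[...,1]>-.3)&(P[...,1]<-.12); print('handle',q.sum(),P[q].mean(0),P[q][:,2].max() if q.any() else '')
    rr,cc=(slice(150,310),slice(210,390)) if n=='scene' else (slice(140,250),slice(280,460))
    z=cv2.resize(p['frame'][rr,cc],None,fx=4.3,fy=3.7,interpolation=cv2.INTER_CUBIC); z=np.clip(z*1.6,0,255).astype(np.uint8)
    cv2.imwrite('pics/z%s0.png'%n,z[:600,:800,::-1])
# candidate looks
print(R.from_rotvec(telemetry.sense()['orientation']).as_matrix())
E
```

```text
scene 6131 0.0637855703205501
((544.636474609375, -93.59706115722656), (339.5723876953125, 217.0999755859375), 81.8133316040039) [[ 413.01538 -246.19566]
 [ 627.90295 -277.1104 ]
 [ 676.25757   59.00154]
 [ 461.37      89.91629]]
0.14 0 
0.165 83 [ 0.5456112  -0.13361553  0.17503975]
0.18 246 [ 0.54128616 -0.1421347   0.19066703]
0.21 0 
handle 205 [ 0.53187538 -0.21289786  0.1859669 ] 0.20105112952967785
top 4436 0.06518229310502521
((545.8350830078125, -92.60087585449219), (340.4644470214844, 210.9945068359375), 81.77987670898438) [[ 417.0825   -246.00052 ]
 [ 625.90924  -276.1678  ]
 [ 674.58765    60.798767]
 [ 465.76093    90.966034]]
0.14 0 
0.165 13 [ 0.53550213 -0.12950355  0.17551264]
0.18 124 [ 0.53912912 -0.1288839   0.19329616]
0.21 0 
handle 71 [ 0.52697625 -0.20881531  0.19267192] 0.20212937682177246
[[ 9.49285593e-01  3.14415113e-01 -1.23172191e-05]
 [ 3.14415112e-01 -9.49285588e-01  9.56888212e-05]
 [ 1.83934529e-05 -9.47087392e-05 -9.99999995e-01]]
```

```bash
cat >> h.py <<'E'
yaw=np.deg2rad(-8.2); C=np.array([.5453,-.0931,0])
XS=np.array([np.cos(yaw),np.sin(yaw),0]); YS=np.array([-np.sin(yaw),np.cos(yaw),0])
def sh(x,y,z): return C+x*XS+y*YS+np.array([0,0,z])
def toS(P): d=np.asarray(P)-C; return np.stack([d@XS,d@YS,d[...,2]],-1)
def ori(a): # tool down, tool x at world yaw a
    x=np.array([np.cos(a),np.sin(a),0]); z=np.array([0,0,-1.]); return R.from_matrix(np.stack([x,np.cross(z,x),z],1)).as_rotvec()
E
python3 - <<'E'
from h import *
a=yaw+np.pi/2
print(sh(0,45e-3,0),sh(0,-.117,0))
robot.move_pose(sh(0,-.09,.36),ori(a))
s=telemetry.sense(); print(s['time'],s['position'],s['q'])
p=vision.snapshot('wrist'); save(p,'w1'); P=cloud(p); np.savez('w1.npz',P=P)
print(p['origin'])
S=toS(P)
def st(name,m):
    if m.any():
        Q=S[m]*1000; print(name,m.sum(),Q.mean(0).round(1)); r=cv2.minAreaRect(Q[:,:2].astype(np.float32)); print('  ',r)
st('handle',(S[...,2]>.185)&(S[...,2]<.21)&(abs(S[...,0])<.05)&(S[...,1]<-.04)&(S[...,1]>-.18))
st('knob',(S[...,2]>.183)&(S[...,2]<.2)&(abs(S[...,0])<.05)&(S[...,1]>0)&(S[...,1]<.09))
st('disc',(S[...,2]>.14)&(S[...,2]<.16)&(abs(S[...,0])<.05)&(S[...,1]>0)&(S[...,1]<.09))
st('plat',(S[...,2]>.06)&(S[...,2]<.068)&(abs(S[...,0])<.15)&(abs(S[...,1])<.2))
for l in ['rack_handle','knob','rack','stop','collar','clutch']: print(l,[(toS(d['point']).round(4),round(d['confidence'],2)) for d in vision.boxes_of(p,l)][:2])
E
```

```text
[ 0.5517183  -0.04856007  0.        ] [ 0.52861241 -0.20890382  0.        ]
3.3583 [ 0.53203875 -0.18300807  0.3594224 ] [-5.45854756e-01  7.46734399e-02  1.39202753e+00 -3.25575591e-04
  1.67579647e+00 -4.01215670e-01]
[ 0.54405394 -0.10638686  0.52629147]
handle 403 [  -0.4 -117.1  196.2]
   ((-0.4879417419433594, -118.45381164550781), (11.086584091186523, 39.25466537475586), 0.012588663958013058)
knob 684 [ -0.3  44.9 190.5]
   ((-0.08127725124359131, 44.828155517578125), (12.05567455291748, 47.0213508605957), 16.82029151916504)
disc 655 [ -1.1  44.3 152.7]
   ((-0.14841365814208984, 44.900421142578125), (39.02925109863281, 38.871917724609375), 70.64453887939453)
plat 22528 [-0.1  2.2 63.8]
   ((-0.233642578125, -26.4251708984375), (285.2373352050781, 210.24024963378906), 89.93648529052734)
rack_handle [(array([ 0.003 , -0.1004,  0.1134]), 0.87)]
knob [(array([0.0009, 0.0389, 0.1913]), 0.71)]
rack [(array([-0.0023, -0.0921,  0.1136]), 0.75), (array([0.0028, 0.0178, 0.0644]), 0.57)]
stop [(array([-0.0264, -0.0024,  0.0853]), 0.62)]
collar [(array([-0.0019,  0.0451,  0.1742]), 0.75)]
clutch [(array([0.0004, 0.0425, 0.1928]), 0.92)]
```

View pics/w1.png

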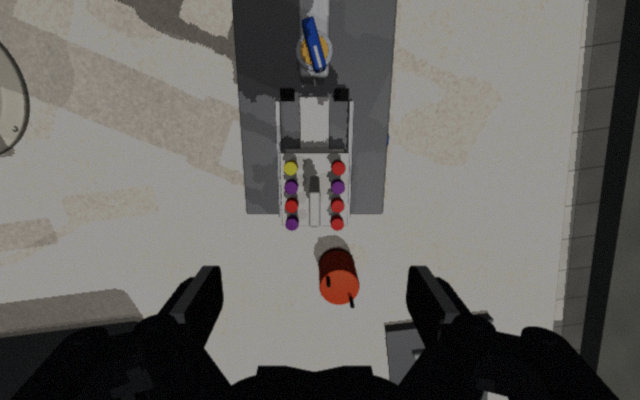

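The wrist view shows the square rack and its handle at (315,205), the wing at (314,45), and the bucket behind at (340,285). Depth agrees with the known sizes to about 1 mm. Next I grasp the handle.

```bash
python3 - <<'E'
from h import *
a=yaw+np.pi/2
move_gripper(.05,20)
robot.move_pose(sh(-.0004,-.118,.23),ori(a))
robot.move_linear(sh(-.0004,-.118,.160),vel=.08)
f0=telemetry.sense(); print(f0['time'],f0['force'])
move_gripper(.0,20)
s=telemetry.sense(); print(s['time'],s['finger_gap'],toS(s['position']),s['force'],s['ft_torque'])
y=-.118
robot.move_linear(sh(0,-.070,.160),vel=.04)
s=telemetry.sense(); print(s['time'],toS(s['position']),s['force'],s['ft_torque'])
p=vision.snapshot('scene'); save(p,'s2')
z=cv2.resize(p['frame'][150:310,210:390],None,fx=4.3,fy=3.7,interpolation=cv2.INTER_CUBIC); cv2.imwrite('pics/s2z.png',np.clip(z*1.6,0,255).astype(np.uint8)[:600,:800,::-1])
E
```

```text
5.7667 [-0.59794683 -0.27814338  0.91836088]
6.1917 0.011248556902793649 [-0.00043497 -0.11810391  0.16044089] [-1.08523468 -0.09010051  2.48772501] [ 0.10401511  0.25743049 -0.04093029]
7.5417 [ 0.00021421 -0.06986824  0.16036921] [-0.76438204 -5.18675359  5.5812167 ] [-0.72250824  0.11600604 -0.04490337]
```

View pics/s2z.png

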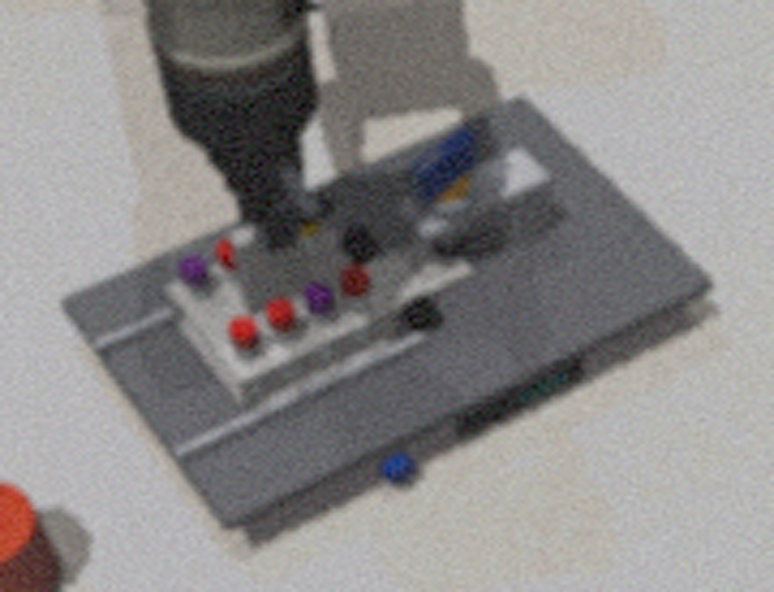

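The rack has followed the gripper up the rails with about 5 N of drag. I creep on to the stops, watching the force.

```bash
python3 - <<'E'
from h import *
y=-.070
while y<-.050:
    y+=.003 if y<-.0615 else .0007
    robot.move_linear(sh(0,y,.160),vel=.03 if y<-.06 else .01)
    s=telemetry.sense(); f=-s['force']@YS
    print(round(s['time'],2),round(y*1000,1),(toS(s['position'])*1000).round(2),round(f,1),round(s['force'][2],1))
    if f>13: break
robot.hold(.3); s=telemetry.sense(); print(s['force'],s['ft_torque'],s['finger_gap'])
E
```

```text
7.84 -67.0 [  0.25 -66.75 160.36] 3.8 5.5
8.09 -64.0 [  0.29 -63.73 160.39] 2.9 5.5
8.34 -61.0 [  0.25 -60.71 160.37] 4.1 5.0
8.59 -60.3 [  0.26 -60.25 160.35] 4.6 5.4
8.84 -59.6 [  0.28 -59.69 160.36] 4.6 4.8
9.09 -58.9 [  0.27 -59.03 160.38] 4.3 5.0
9.34 -58.2 [  0.26 -58.32 160.35] 4.6 5.3
9.59 -57.5 [  0.29 -57.64 160.39] 4.9 5.4
9.84 -56.8 [  0.25 -56.93 160.39] 4.6 5.9
10.09 -56.1 [  0.26 -56.23 160.38] 4.2 4.7
10.34 -55.4 [  0.25 -55.54 160.37] 5.0 5.0
10.59 -54.7 [  0.27 -54.84 160.38] 4.8 5.3
10.84 -54.0 [  0.23 -54.13 160.36] 5.4 5.1
11.09 -53.3 [  0.31 -53.87 160.44] 4.8 4.8
11.34 -52.6 [  0.37 -53.77 160.6 ] 8.1 4.4
11.59 -51.9 [  0.43 -53.61 160.74] 10.4 6.2
11.84 -51.2 [  0.45 -53.44 160.9 ] 11.7 5.4
12.09 -50.5 [  0.5  -53.29 161.05] 12.6 7.3
12.34 -49.8 [  0.56 -53.11 161.2 ] 13.7 6.5
[ -3.76221498 -13.94262055   6.51046467] [-2.35016348  0.54241483 -0.02718653] 0.011390040665122917
```

```bash
python3 - <<'E'
from h import *
robot.move_linear(sh(0,-.0530,.160),vel=.01)
s=telemetry.sense(); print(s['time'],toS(s['position']),s['force'])
move_gripper(.045)
robot.move_linear(sh(0,-.0535,.25),vel=.12)
robot.move_pose(sh(0,-.06,.33),ori(yaw+np.pi/2))
p=vision.snapshot('wrist'); save(p,'w2'); S=toS(cloud(p))
def st(name,m):
    Q=S[m]*1000; print(name,m.sum(),Q.mean(0).round(1),np.percentile(Q,[2,98],axis=0).round(1).tolist()); print('  ',cv2.minAreaRect(Q[:,:2].astype(np.float32)))
st('handle',(S[...,2]>.190)&(S[...,2]<.21)&(abs(S[...,0])<.05)&(S[...,1]<-.02)&(S[...,1]>-.18))
st('knob',(S[...,2]>.183)&(S[...,2]<.2)&(abs(S[...,0])<.05)&(S[...,1]>.01)&(S[...,1]<.09))
cv2.imwrite('pics/w2z.png',np.clip(cv2.resize(p['frame'][:250,220:420],None,fx=3,fy=2.4)*1.5,0,255).astype(np.uint8)[...,::-1])
s=telemetry.sense(); print(s['time'],s['force'],s['ft_torque'])
E
```

```text
13.1083 [ 0.000356   -0.05380403  0.16054618] [-1.47835693 -7.39270906  5.52544433]
handle 495 [  1.  -53.7 196.4] [[-4.3, -73.8, 193.2], [6.5, -35.3, 198.1]]
   ((0.7050166130065918, -54.64630126953125), (11.655977249145508, 39.551231384277344), 0.2028493732213974)
knob 729 [ -0.3  45.2 190.6] [[-9.8, 23.5, 188.5], [9.3, 65.7, 192.1]]
   ((-0.019022583961486816, 44.733863830566406), (11.998176574707031, 46.45992660522461), 16.955711364746094)
14.9 [ 0.56632531 -0.26782908 -0.66755557] [-0.01360667 -0.01886897  0.02844174]
```

View pics/w2z.png

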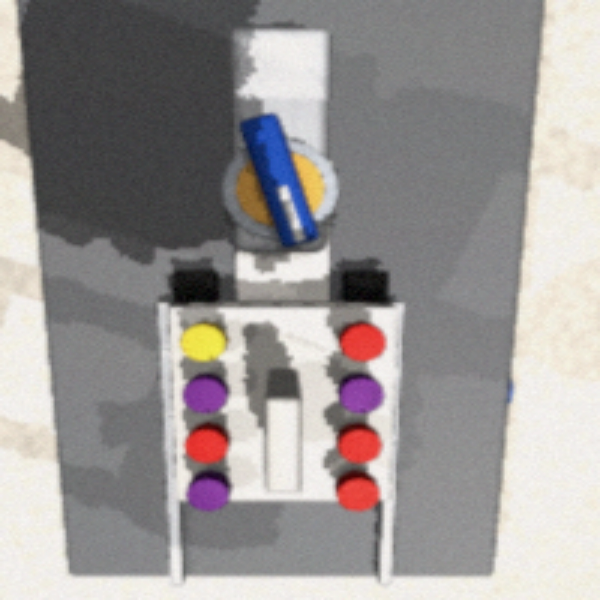

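The rack is home: its +y edge meets both black stops (rows ~300), the handle is at y = -54.6 mm, and it's 0.2° off square. The wing lies at 107° in the shaker frame. Now I grip it and turn, measuring as I go.

```bash
cat > turn.py <<'E'
from h import *
import json
A0=yaw+np.deg2rad(106.9); Z0=.1620; KX,KY=0.0,.0449
def pose(t): return sh(KX,KY,Z0-.004*t), ori(A0-t)
def sweep(n=12):
    ts=[];
    for _ in range(n):
        ts.append(telemetry.sense()['ft_torque']); robot.hold(.01)
    return np.mean(ts,0)
E
python3 - <<'E'
from turn import *
q=telemetry.sense()['q']
for t in np.arange(0,3.3,.4):
    k=robot.ik(*pose(t)); print(round(t,1),None if k is None else np.round(k,2))
robot.move_pose(sh(KX,KY,.25),ori(A0))
robot.move_linear(sh(KX,KY,Z0),vel=.08)
print(telemetry.sense()['force'], telemetry.sense()['ft_torque'], telemetry.sense()['time'])
move_gripper(0,60)
s=telemetry.sense(); print(s['time'],s['finger_gap'],toS(s['position']),s['force'],s['ft_torque'])
E
```

```text
0.0 [-0.31  0.14  1.71 -0.    1.29 -0.46]
0.4 [-0.31  0.14  1.71  0.    1.29 -0.06]
0.8 [-0.31  0.15  1.71 -0.    1.29  0.34]
1.2 [-0.31  0.15  1.71 -0.    1.28  0.74]
1.6 [-0.31  0.15  1.71 -0.    1.28  1.14]
2.0 [-0.31  0.15  1.71 -0.    1.28  1.54]
2.4 [-0.31  0.15  1.72 -0.    1.27  1.94]
2.8 [-0.31  0.15  1.72 -0.    1.27  2.34]
3.2 [-0.31  0.15  1.72 -0.    1.27  2.74]
[-0.02304562 -0.11159919  0.94805367] [-0.05486786  0.02593818  0.00113848] 16.7417
17.15 0.009266442263577502 [1.48650936e-05 4.47451807e-02 1.62588072e-01] [-2.70980402 -0.44011507  4.59354513] [-0.03684963  0.45537691 -0.03144194]
```

```bash
python3 - <<'E'
from turn import *
t=0
while t<3.3:
    t+=.08
    k=robot.ik(*pose(t)); robot.movej(k)
    M=[telemetry.sense()['ft_torque'][2]]
    for _ in range(2): robot.hold(.02); M.append(telemetry.sense()['ft_torque'][2])
    s=telemetry.sense(); x=R.from_rotvec(s['orientation']).as_matrix()[:,0]; aa=(A0-np.arctan2(x[1],x[0])+np.pi)%(2*np.pi)-np.pi
    m=np.mean(M)
    print(round(s['time'],2),round(t,2),round(aa,3),'Mz',np.round(m,3),s['force'].round(1),(toS(s['position'])*1000).round(1),flush=True)
    if abs(m)>.225: break
    if s['time']>50: break
E
```

```text
17.43 0.08 0.08 Mz 0.101 [-2.9 -1.   5.5] [  0.2  44.7 162.5]
17.72 0.16 0.16 Mz 0.125 [-2.2 -0.9  5.6] [  0.2  44.7 162.2]
18.0 0.24 0.24 Mz 0.136 [-2.6 -0.7  4.7] [  0.2  44.7 161.9]
18.28 0.32 0.32 Mz 0.125 [-2.1  0.2  5. ] [  0.2  44.7 161.6]
18.57 0.4 0.4 Mz 0.124 [-2.7  0.2  5.6] [  0.2  44.7 161.3]
18.85 0.48 0.48 Mz 0.161 [-2.9 -0.   5.6] [  0.2  44.7 160.9]
19.13 0.56 0.56 Mz 0.12 [-2.5 -0.2  4.9] [  0.3  44.7 160.6]
19.42 0.64 0.64 Mz 0.104 [-2.9  0.   5. ] [  0.3  44.7 160.3]
19.7 0.72 0.72 Mz 0.106 [-2.5 -0.2  5.2] [  0.3  44.7 160. ]
19.98 0.8 0.8 Mz 0.099 [-3.4 -0.7  5.2] [  0.3  44.6 159.6]
20.27 0.88 0.88 Mz 0.106 [-1.9  0.4  4.9] [  0.3  44.6 159.3]
20.55 0.96 0.96 Mz 0.121 [-1.8  0.2  5.3] [  0.3  44.6 159. ]
20.83 1.04 1.04 Mz 0.124 [-2.1 -0.4  5.3] [  0.3  44.6 158.7]
21.12 1.12 1.12 Mz 0.133 [-3.4 -1.   4.9] [  0.3  44.6 158.4]
21.4 1.2 1.2 Mz 0.122 [-2.6 -0.4  5.5] [  0.3  44.6 158.1]
21.68 1.28 1.28 Mz 0.099 [-2.2 -0.3  4.9] [  0.3  44.6 157.7]
21.97 1.36 1.36 Mz 0.091 [-3.2 -0.4  4.9] [  0.3  44.5 157.4]
22.25 1.44 1.44 Mz 0.118 [-2.5 -0.6  4.5] [  0.3  44.5 157.1]
22.53 1.52 1.52 Mz 0.117 [-3.1 -1.   5. ] [  0.3  44.5 156.8]
22.82 1.6 1.6 Mz 0.148 [-3.  -1.   5.8] [  0.3  44.5 156.4]
23.1 1.68 1.68 Mz 0.125 [-2.5 -1.8  4.6] [  0.3  44.5 156.1]
23.38 1.76 1.76 Mz 0.124 [-2.2  0.3  5.6] [  0.3  44.5 155.8]
23.67 1.84 1.84 Mz 0.123 [-2.4  0.3  5.4] [  0.3  44.5 155.5]
23.95 1.92 1.92 Mz 0.168 [-3.1 -0.1  5.3] [  0.3  44.4 155.3]
24.23 2.0 2.0 Mz 0.249 [-3.7 -1.5  7.1] [  0.4  44.4 155.3]
```

```bash
cat > t2.py <<'E'
from turn import *
import sys
t=float(sys.argv[1]); end=float(sys.argv[2]); hist=[]
while t<end-1e-6:
    t+=.04
    k=robot.ik(sh(KX,KY,Z0-.004*2.0-.001*(t-2)),ori(A0-t)); robot.movej(k)
    M=[telemetry.sense()['ft_torque'][2]]
    for _ in range(5): robot.hold(.02); M.append(telemetry.sense()['ft_torque'][2])
    s=telemetry.sense(); m=np.mean(M)
    print(round(s['time'],2),round(t,2),'Mz',np.round(m,3),s['force'].round(1),(toS(s['position'])*1000).round(1),flush=True)
E
python3 t2.py 2.0 2.16; python3 - <<'E'
from h import *
p=vision.snapshot('wrist'); save(p,'w3')
p=vision.snapshot('scene'); cv2.imwrite('pics/s3.png',np.clip(cv2.resize(p['frame'][165:245,265:365],None,fx=7,fy=7)*1.6,0,255).astype(np.uint8)[...,::-1])
E
```

```text
24.57 2.04 Mz 0.231 [-3.4 -1.4  7.8] [  0.4  44.4 155.2]
24.9 2.08 Mz 0.263 [-3.  -0.7  7.9] [  0.3  44.4 155.2]
25.23 2.12 Mz 0.281 [-4.5 -1.4  7.7] [  0.4  44.4 155.2]
25.57 2.16 Mz 0.312 [-4.  -0.9  8.4] [  0.4  44.4 155.2]
```

View pics/w3.png

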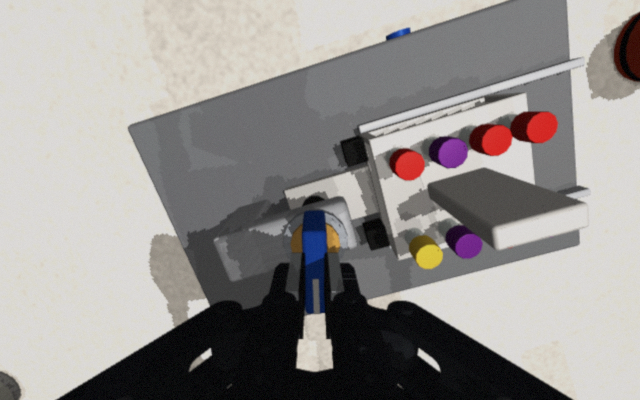

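The wrist view shows the wing gripped at (315,260), with the collar and brass disc under it. The marks at the +x end are hidden by the fingers. The moment is still rising, so I continue in fine steps.

```bash
python3 t2.py 2.16 2.28
```

```text
26.0 2.2 Mz 0.323 [-4.2 -1.4  7.3] [  0.4  44.3 155.2]
26.33 2.24 Mz 0.297 [-2.7 -1.   8.3] [  0.4  44.3 155.2]
26.67 2.28 Mz 0.316 [-3.7 -0.7  7.8] [  0.4  44.3 155.1]
```

```bash
python3 t2.py 2.28 2.36; python3 - <<'E'
from turn import *
move_gripper(.045)
s=telemetry.sense(); print(s['time'],s['force'],s['ft_torque'])
robot.move_linear(sh(KX,KY,.26),vel=.12)
# view with tool x at -? : camera placed to look at knob
robot.move_pose(sh(-.0,-.02,.30),ori(yaw+np.pi/2))
p=vision.snapshot('wrist'); save(p,'w4'); S=toS(cloud(p))
def st(name,m):
    Q=S[m]*1000; print(name,m.sum(),Q.mean(0).round(1)); print('  ',cv2.minAreaRect(Q[:,:2].astype(np.float32)))
st('handle',(S[...,2]>.190)&(S[...,2]<.21)&(abs(S[...,0])<.05)&(S[...,1]<-.02)&(S[...,1]>-.18))
st('knob',(S[...,2]>.175)&(S[...,2]<.2)&(abs(S[...,0])<.05)&(S[...,1]>.01)&(S[...,1]<.09))
cv2.imwrite('pics/w4z.png',np.clip(cv2.resize(p['frame'][0:150,220:420],None,fx=4,fy=4,interpolation=cv2.INTER_CUBIC)*1.3,0,255).astype(np.uint8)[...,::-1])
p=vision.snapshot('scene'); cv2.imwrite('pics/s4.png',np.clip(cv2.resize(p['frame'][165:245,265:365],None,fx=7,fy=7)*1.6,0,255).astype(np.uint8)[...,::-1])
print(telemetry.sense()['time'])
E
```

```text
27.0 2.32 Mz 0.305 [-4.  -0.9  7.4] [  0.4  44.3 155.2]
27.33 2.36 Mz 0.3 [-4.  -0.8  8.5] [  0.4  44.3 155.2]
27.7667 [ 0.03499967  0.38190352 -0.10124656] [-0.01693895  0.06091265 -0.0129261 ]
handle 541 [  0.9 -53.5 196.3]
   ((0.9997763633728027, -54.67987823486328), (40.10575485229492, 11.24073314666748), 89.80459594726562)
knob 760 [ -0.3  45.2 183.1]
   ((-0.28711509704589844, 44.982486724853516), (11.96919059753418, 46.223480224609375), 72.36546325683594)
30.7833
```

View pics/w4z.png

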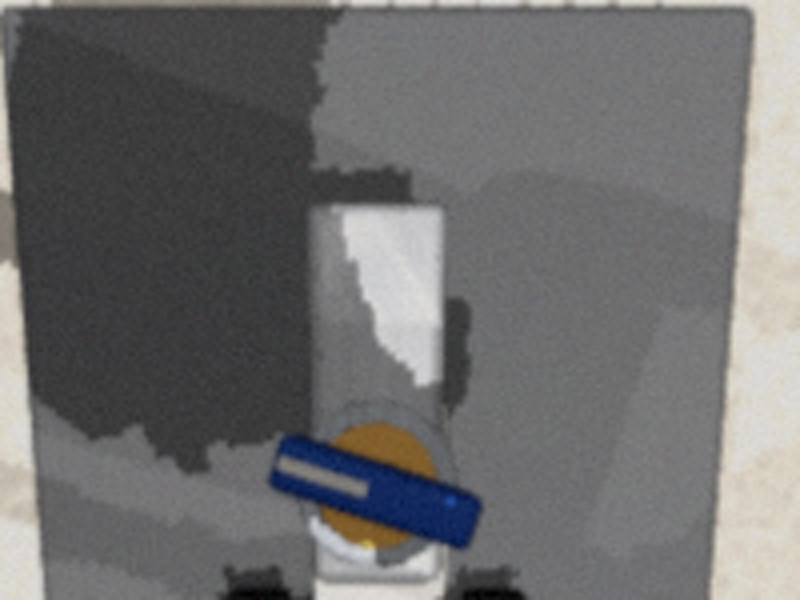

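View pics/w4.png

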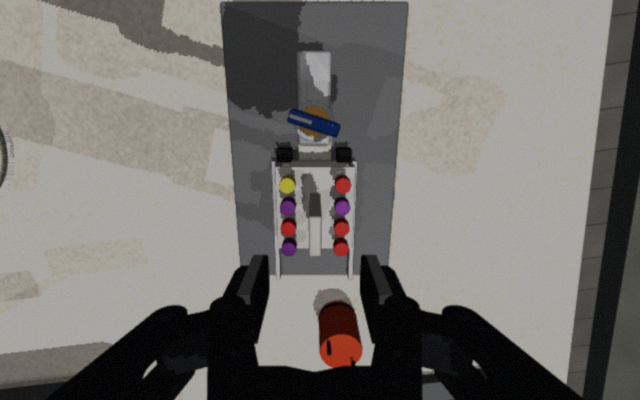

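The rack is still at the stops and released. By TCP angle the turn was 2.36 rad with the wing springing back to 2.17 rad, and by height it sank 7.5 mm, or about 1.9 rad of collar. I look from the -x side to see the clutch and collar marks.

```bash
python3 - <<'E'
from turn import *
move_gripper(.085)
a=yaw+np.pi
robot.move_pose(sh(-.07,.045,.30),ori(a))
robot.move_linear(sh(-.07,.045,.215),vel=.12)
p=vision.snapshot('wrist'); save(p,'w5')
S=toS(cloud(p)); np.save('S5.npy',S); np.save('F5.npy',p['frame'])
m=(np.hypot(S[...,0],S[...,1]-.045)<.025)&(S[...,2]>.13)
v,u=np.where(m); print(u.min(),u.max(),v.min(),v.max())
u0,v0=max(0,u.min()-10),max(0,v.min()-10)
cv2.imwrite('pics/w5z.png',np.clip(cv2.resize(p['frame'][v0:v0+100,u0:u0+130],None,fx=6,fy=6,interpolation=cv2.INTER_CUBIC)*1.5,0,255).astype(np.uint8)[...,::-1])
print(u0,v0,telemetry.sense()['time'])
E
```

```text
287 342 260 339
277 250 33.4917
```

View pics/w5z.png

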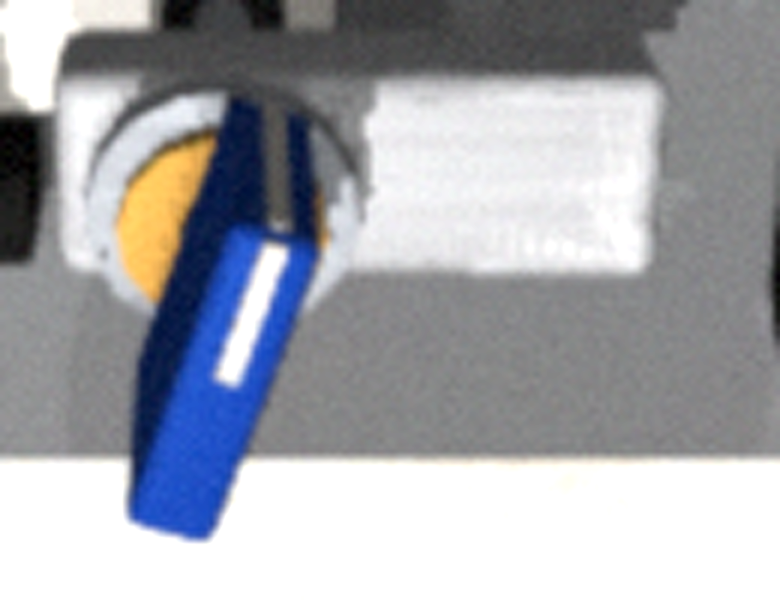

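The view from -x shows no mark beside the wing, so the collar mark is still under it and the slip is less than ~0.35 rad. There's time for one look from the -y side, where the mark should peep out.

```bash
python3 - <<'E'
from turn import *
robot.move_linear(sh(-.07,.045,.26),vel=.15)
d=np.array([-.5,-.866]); a=yaw+np.deg2rad(240)
P=np.array([0,.045])+.07*d
robot.move_pose(sh(P[0],P[1],.26),ori(a))
robot.move_linear(sh(P[0],P[1],.235),vel=.1)
p=vision.snapshot('wrist'); save(p,'w6')
S=toS(cloud(p))
m=(np.hypot(S[...,0],S[...,1]-.045)<.025)&(S[...,2]>.13)
v,u=np.where(m); u0,v0=max(0,u.min()-15),max(0,v.min()-15)
cv2.imwrite('pics/w6z.png',np.clip(cv2.resize(p['frame'][v0:v0+90,u0:u0+110],None,fx=6.5,fy=6.5,interpolation=cv2.INTER_CUBIC)*1.5,0,255).astype(np.uint8)[...,::-1])
for n,lo,hi,r0,r1 in [('knobtop',.178,.19,0,.02),('collar top',.13,.152,.0165,.0192)]:
    rr=np.hypot(S[...,0],S[...,1]-.045); q=(rr<r1)&(rr>=r0)&(S[...,2]>lo)&(S[...,2]<hi); print(n,q.sum(),np.median(S[q][:,2]))
print(u0,v0,telemetry.sense()['time'])
E
```

```text
knobtop 771 0.1831573719946809
collar top 172 0.14317913504443144
270 231 35.4583
```

View pics/w6z.png

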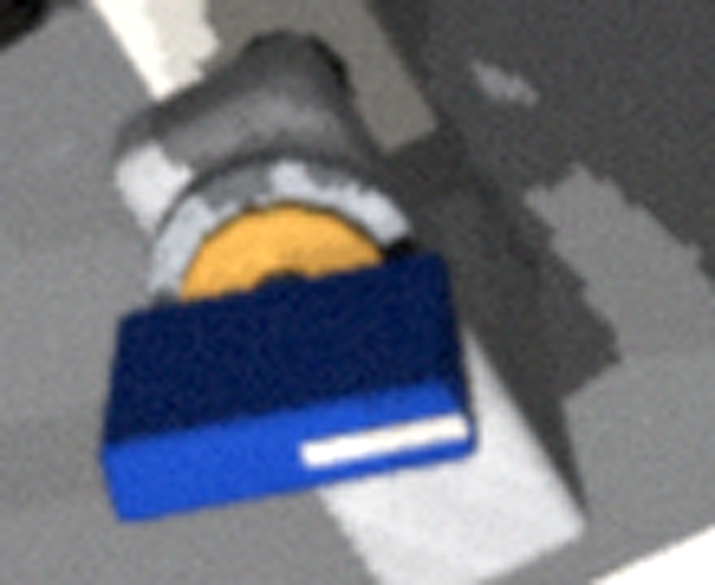

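The black collar mark shows at (400,245), just outside the wing at its +x end, on the side expected if the clutch has slipped. I measure its azimuth against the wing's, without moving.

```bash
python3 - <<'E'
from turn import *
p=vision.snapshot('wrist'); A=att(p); o=np.array(p['origin'])
def ray(u,v,z):
    d=A@np.array([(u-p['cx'])/p['fx'],-(v-p['cy'])/p['fy'],-1]); return toS(o+d*(z-o[2])/d[2])
S=toS(cloud(p)); m=(np.hypot(S[...,0],S[...,1]-.045)<.03)&(S[...,2]>.177)&(S[...,2]<.19)
r=cv2.minAreaRect(S[m][:,:2].astype(np.float32)*1000); print(r)
for (u,v) in [(270+380/6.5,231+245/6.5),(270+395/6.5,231+245/6.5),(270+408/6.5,231+243/6.5)]:
    w=ray(u-.5,v-.5,.1443)-np.array([0,.045,0]); print(w.round(4),np.hypot(*w[:2]),np.degrees(np.arctan2(w[1],w[0]))%360)
g=p['frame'].astype(int).sum(2)[262:276,318:342]; print(g)
for l in ['bucket','jar','tubepot']: 
    for n in ['scene']:
        q=vision.snapshot(n); print(l,[(np.round(d['point'],3),round(d['confidence'],2)) for d in vision.boxes_of(q,l)][:1])
E
```

```text
((-1.1462478637695312, 43.84023666381836), (12.729901313781738, 46.38835144042969), 72.2032241821289)
[-0.0145 -0.0006  0.1443] 0.01450767920389405 182.373517947498
[-0.0163  0.0004  0.1443] 0.016308433067164636 178.43787341357572
[-0.018   0.0011  0.1443] 0.018051623897343064 176.57354924059106
[[165 170 191 197 251 317 367 404 420 427 431 413 365 238 138 126 105 106
  124 120 136 144 129 136]
 [265 232 186 168 171 222 314 376 410 433 419 411 378 324 218 140 119 116
  131 125 145 145 139 124]
 [340 320 287 290 243 183 200 264 341 400 393 381 370 359 275 188 137 131
  133 129 140 142 137 136]
 [354 336 347 341 313 257 195 161 213 301 355 361 356 354 323 249 134 124
  111 131 119 131 132 140]
 [347 341 344 342 339 314 273 220 171 201 280 350 361 315 237 174 126 116
  127 125 133 138 158 131]
 [341 344 338 323 343 335 313 280 222 184 180 238 242 189 104  96 110 134
  118 126 142 136 142 137]
 [342 324 318 306 319 322 298 275 280 227 152 113  94  63  42  49  72 122
  125 124 112 130 134 139]
 [304 298 290 297 299 292 294 293 294 263 203  96  31   6  28  52  84 103
  103  90 105 118 142 150]
 [290 305 296 297 291 290 274 280 251 212 185 104  68  43  67  67  74  98
   86  84  81 107 136 136]
 [288 275 286 258 218 221 222 214 174 118 119  94  59  90  72  63  56  70
   86  88  77  98 117 141]
 [211 219 199 170 137 127 127 105  97  84  80  80  71  67  74  65  86  79
   70  67  53  88 106 130]
 [108 119 109 100  75  89  73  65  67  71  70  78  77  65  87  69  63  73
   65  77  71  72 106 131]
 [ 87  58  72  89  73  66  81  59  78  86  74  71  75  64  71  65  78  77
   88  64  58  62 115 127]
 [ 76  91  79  69  67  83  63  82  86  71  71  80  76  72  83  78  69  73
   85  75  42  85  95 131]]
bucket [(array([ 0.56 , -0.385,  0.083]), 0.57)]
jar [(array([0.493, 0.414, 0.064]), 0.97)]
tubepot [(array([0.647, 0.381, 0.06 ]), 0.76)]
```

The collar mark sits at about 175–180° and the wing at 162°, so the slip is about 13–17°, inside the 2–28° window. The bystanders haven't moved, so I hand in.

```bash
python3 - <<'E'
from turn import *
s=telemetry.sense()
robot.move_linear(np.array(s['position'])+[0,0,.05],vel=.1)
s=telemetry.sense(); print(s['time'],s['force'])
robot.hand_in()
E
```

```text
36.4583 [0.16581323 0.14673435 0.61237639]
the job is handed in; nothing more can be done
```

I slid the rack home and clamped it, then handed the job in at 36.5 s. `hand_in()` gives no verdict, so what follows rests on my own checks.

- **Rack:** I moved it by its handle and pressed it on the stops with about 14 N at the wrist. The last picture of it, taken after the screw was turned, put the handle centre at y = -54.7 mm (home is -55 mm) and about 0.2° off square.
- **Thumbscrew:** I turned it 2.36 rad clockwise in one grasp. The moment rose from about 0.12 N m and levelled off at 0.30–0.32 N m. I turned about 0.2 rad past that point before letting go, to be sure of the 2° minimum slip.
- **Clutch slip:** The collar's black mark lies about 13–17° from the wing. The height check agreed less closely: a 7.5 mm sink against 2.17 rad of wing turn gives about 0.3 rad (17°). The moment curve alone suggested about 0.18 rad (10°). All three are within 2–28°. The clutch's own mark stayed hidden under the wing, so I took the slip from the wing and collar instead.
- **Pad force:** I could not measure it directly. I infer it from the moment levelling off at the slip value.
- **Bystanders and release:** The bucket, jar and tube pot showed as unmoved, within about 3 mm, which is the network's accuracy. The gripper was open and clear of everything, with the wrist force near zero.

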